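# Feed a flanged bush through the flap of a gauging booth

## Robot

A 6-joint arm with a two-finger parallel gripper is mounted at the origin on the work surface. World frame = base frame: x ahead of the robot, y to its left, z up, the work surface at z = 0. Lengths are in m, angles in rad, forces in N, time in s.
With the tool pointing down it reaches from about 0.35 to 0.725 m from the base axis. Payload 6 kg.
Tool frame: the origin (TCP) lies midway between the tips of the shut fingers; the grasp point (between the pads) lies 19 mm behind it (bot.grip_point_offset is the distance from the TCP to the grasp point, in m); z points along the fingers, y is the direction in which the jaws open and shut (so a half turn about z gives the same grasp; the last joint's range is limited). The gripper opens to 85 mm and grips with 20 to 120 N. Pads are 22 mm wide; open, the fingers measure 114 mm over their backs; the gripper's body (76 mm by 85 mm) begins 54 mm behind the grasp point. The pads swing forward as they close: fully open they stand 13 mm farther back than shut.
Start: joints at [1.635, 0.04, 0.085, 0, -1.615, -0.334], TCP at [0.16, 0.578, 0.231] pointing down, gripper open.
Joint ranges: [-2.56, 2.56], [-1.29, 2.01], [-1.08, 1.49], [-3.29, 1.98], [-2.81, -0.18], [-2.99, 2.99]. Speed limits (rad/s): [2.57, 2.57, 3.01, 3.14, 3.14, 3.14].

## Interface

Orientations are given as a rotation vector (axis times angle).
In Python, from plant import telemetry, get_image, sign_off, bot gives the robot as it stands. The module is installed in compiled form; this text tells all that it offers.
- The arm moves only by the shell command python3 -m inch 'ROWS'. ROWS is JSON, a list of rows, each a list of 7 numbers: the shift along the tool's x, y, z in mm, then the turn, a rotation vector about the tool's x, y, z in rad, then the opening, from 0 (shut) to 1 (fully open). A call has 1 to 8 rows; each row shifts and turns the commanded pose from where the row before left it, along the tool's axes as they then stand; what a row does not reach is not made up. A row lasts 1/8 s, in which the tool goes at most 62.5 mm and 10.7 degrees, less where a joint would pass 70% of its speed; a pose out of reach is approached as far as the arm can. A call with a gripper value outside its range is refused whole. The fingers move at their own pace and stop on an object; the grip force is fixed at half the most. Time passes only in rows, so rows that do not move let the fingers close. It gives the time, the measured TCP pose, the force and the opening at its end, in the units of the state.
- telemetry.get_obs(): the state, without advancing time (a new reading comes with each control period).
- get_image(name): name is "scene" or "top" or "wrist"; returns a dict with "img" (384x512x3 uint8, red, green, blue), "fx", "fy", "cx", "cy" (pixels), "rvec" (rotation vector, rad) and "tvec" (3), from world to camera coordinates, as OpenCV has them; the wrist camera has in their place "tool_from_camera" (4x4, takes a point from camera to tool coordinates, whose origin is the TCP and whose axes are the flange's). Camera axes: x right, y down, z forward; pixel columns grow to the right and rows downward; lengths in m; the calibration is good to about 2 mm. A picture is of the moment at which its call begins: read the wrist's pose just before it. There is no depth.
- sign_off(): hands the job in, once; it reports no verdict.
The state is a dict: "time_s": time; "qpos": joint angles; "qvel": joint speeds; "tau": joint torques, N m; "tcp_pos": TCP position; "tcp_rot": TCP orientation; "force": force on the tool from outside, world axes, zero at the start; "ft_torque": the same for the moment, N m; "gripper_width": finger opening in m.
Only numpy, scipy, OpenCV 4.12 (cv2) and the standard library are available. Lean on these libraries where they do the work, as an engineer would, in place of code of your own. Each camera call takes 0.05 s, during which the arm holds its last target. There are 200 camera calls.

## Task

Stand the flanged steel bush upright, flange down, in the open lane of the gauging booth between the push bar and the flap, and let go of it. Then use the push bar to slide it through the swinging flap until it meets the pad of the stop inside, and press it home firmly but without ramming it: about 10 N more than it takes to slide it is right, 20 N on the stop is too much. Finally draw the push bar back along the lane until it is well clear of the flap, leave it lying in the lane and let go, with the flap hanging shut; do not disturb the other things on the bench.

Things in the scene. Friction and masses are not known exactly. Their poses are not given: they have to be found in the camera images.
- bush: The part: a steel bush with a dark bore in its top, standing on its flange. Flange 48 mm diameter and 7 mm thick, barrel above it 38 mm diameter, 34 mm tall in all; mass 0.2 to 0.35 kg. Origin at the centre of its underside, z up. It starts on the bench on the robot's side of the booth and is taken by the barrel from above.
- booth: Fixed grey base plate 500 x 110 x 10 mm with an open lane and, past the flap, a clear box. Origin on the bench below the flap, on the lane's centre line; +x = feed direction (into the box), z up; plate x = -305 to 195 mm. Lane floor flat at z = 10 mm. Guide rails along it, tops at z = 16, inner faces at y = -27 and 27 mm. The box (to x = 192, clear roof top at z = 84 mm) opens only at the flap.
- flap (a joint): Steel flap, 64 mm wide, 40 tall, 3 thick, 60 g, hung from a hinge across the portal at booth x = 0, z = 62 mm; lower edge 12 mm above the lane floor (the push bar passes under it, the bush does not). 0 = shut, grows to 1.45 rad as it swings into the box (never outwards). No spring: gravity shuts it once nothing holds it open; it rests on what is under it.
- stop: Fixed dark steel block in the box, across the lane, 20 mm long, 44 wide, 34 high. Origin on the lane floor, middle of its front face (toward the flap); axes as the booth's; this face is 140 to 150 mm past the flap. A rigid pad, 40 mm wide, 2 to 26 mm above the floor, stands 8 to 48 mm out of the face toward the flap: set anew each time, not measured, to be found by feel. The flange meets it.
- pusher: Push bar, loose in the lane, nose to the flap: aluminium bar 147 mm long, 36 wide, 9 thick, with an upright black grip 20 mm (along the bar) x 26 (across), its top 66 mm above the bar's underside. Origin on the underside below the grip's middle; +x to the flat nose at x = 135 mm; tail at x = -12. 0.25 kg, slick underneath. Nose first 115 to 145 mm before the flap. Sliding it takes 2 to 6 N.
- portal (a point): Point on the lane floor, on the centre line, in the plane of the shut flap (z = 10 mm; axes as the booth's). The portal around it is 12 mm thick along the lane, with an opening 76 mm wide and 58 mm high above the lane floor; its posts and lintel reach z = 84 mm over the bench.
- race: Bystander: a plain steel bearing race (ring), 62 mm outside diameter, 40 mm bore, 18 mm high, on the bench. Origin at the centre of its underside.
- can: Bystander: a dark metal can, 60 mm diameter, 170 mm tall, standing on the bench. Origin at the centre of its underside.
- spanner: Bystander: a steel spanner 160 mm long lying on the bench to the right of the lane's tail. Origin under its middle.
Mind the look-alikes: they are no part of the job. There is more than one size of the pusher; the job needs the smallest. What is shaped like the bush but yellow is not meant.

How it is judged:
On the way, in this order (a step that is already met when the one before it is completed fails the run):
1. the bush stands flange down in the open lane, between the push bar's nose and the shut flap, and is let go (y of bush in the frame of booth between -0.008 and 0.008 m and z of bush in the frame of booth between 0.006 and 0.0135 m and angle between bush's own z axis and vertical below 0.12 rad and x of bush in the frame of booth between -0.13 and -0.02 m and x of bush in the frame of pusher above 0.14 m and value of joint flap below 0.1 rad and contact force between bush and the fingers below 0.05 N), for 0.2 s.
2. the bush, pushed by the bar, is pressed on the stop's pad with more than 5 N (y of bush in the frame of booth between -0.008 and 0.008 m and z of bush in the frame of booth between 0.006 and 0.0135 m and angle between bush's own z axis and vertical below 0.12 rad and x of bush in the frame of booth above 0.055 m and contact force between bush and stop above 5 N and contact force between bush and pusher above 3 N), for 0.2 s.
At the end, for the whole second after the job is handed in: Bush upright (0.12 rad) on the lane floor in the box, within 8 mm of the centre line, its centre 28 to 76 mm before the stop block, at rest; flap shut (under 0.06 rad); push bar at rest on the lane floor, within 20 mm of the centre line, nose at least 50 mm before the flap, grip over the base (y of bush in the frame of booth between -0.008 and 0.008 m and z of bush in the frame of booth between 0.006 and 0.0135 m and angle between bush's own z axis and vertical below 0.12 rad and x of bush in the frame of stop between -0.076 and -0.028 m and linear speed of each of bush, pusher below 0.01 m/s and value of joint flap below 0.06 rad and x of pusher in the frame of booth between -0.31 and -0.185 m and y of pusher in the frame of booth between -0.02 and 0.02 m and z of pusher in the frame of booth between 0.006 and 0.014 m); the robot touches nothing.
It fails at once if the bush is rammed against the stop: more than 20 N between them (contact force between bush and stop above 20 N).
It fails at once if the race is moved more than 15 mm (distance of race from where it was at the start of the episode above 0.015 m).
It fails at once if the can is moved more than 15 mm (distance of can from where it was at the start of the episode above 0.015 m).
It fails at once if the spanner is moved more than 15 mm (distance of spanner from where it was at the start of the episode above 0.015 m).
It also fails if it takes over 72 s, if anything falls off the work surface, if the arm or the gripper's body presses on something with over 40 N, if the wrist force passes 120 N, or if a joint passes its speed limit or range.

## Working session

There is one attempt and no reset: what is moved stays moved. The work goes in short steps, Python scripts to look and compute and a shell command to move; the robot and the scene stay as the last step left them, time stands still between calls to the robot, and variables do not carry over. Pictures are saved under pics/ and viewed, about 8 in all and at most 12, crops included, and the job is handed in when it is done.

```bash
mkdir -p pics
cat > h.py <<'E'
import numpy as np, cv2
from plant import telemetry, get_image, bot
from scipy.spatial.transform import Rotation as R
def snap(name,fn):
    o=telemetry.get_obs(); d=get_image(name); cv2.imwrite('pics/'+fn+'.png',d['img'][:,:,::-1])
    K=np.array([[d['fx'],0,d['cx']],[0,d['fy'],d['cy']],[0,0,1]])
    if name=='wrist':
        T=np.eye(4);T[:3,:3]=R.from_rotvec(o['tcp_rot']).as_matrix();T[:3,3]=o['tcp_pos']
        M=np.linalg.inv(T@np.array(d['tool_from_camera']))
    else:
        M=np.eye(4);M[:3,:3]=R.from_rotvec(np.array(d['rvec']).ravel()).as_matrix();M[:3,3]=np.array(d['tvec']).ravel()
    np.savez('pics/'+fn+'.npz',K=K,M=M); return d['img']
def pt(fn,u,v,z):
    f=np.load('pics/'+fn+'.npz');K,M=f['K'],f['M'];Rm,t=M[:3,:3],M[:3,3]
    c=-Rm.T@t; r=Rm.T@np.linalg.inv(K)@[u,v,1]; return c+r*(z-c[2])/r[2]
def px(fn,p):
    f=np.load('pics/'+fn+'.npz');K,M=f['K'],f['M'];q=K@(M[:3,:3]@np.array(p)+M[:3,3]);return q[:2]/q[2]
def crop(fn,x0,y0,x1,y1,s):
    i=cv2.imread('pics/'+fn+'.png')[y0:y1,x0:x1];cv2.imwrite('pics/'+fn+'_c.png',cv2.resize(i,None,fx=s,fy=s,interpolation=cv2.INTER_CUBIC))
E
python3 - <<'E'
from h import *
a=snap('top','t0');b=snap('scene','s0');snap('wrist','w0')
cv2.imwrite('pics/both.png',cv2.resize(np.vstack([a,b])[:,:,::-1],None,fx=.78,fy=.78)); 
o=telemetry.get_obs();print(o,bot.grip_point_offset)
for n in('t0','s0'):
  f=np.load(f'pics/{n}.npz');print(-f['M'][:3,:3].T@f['M'][:3,3])
E
```

```text
{'time_s': 0.15, 'qpos': array([ 1.63471125e+00,  4.06833010e-02,  8.40242924e-02, -3.67936740e-04,
       -1.61549812e+00, -3.33679380e-01]), 'qvel': array([ 0.00177405, -0.00133082,  0.00123953,  0.00245399, -0.00054759,
        0.00109461]), 'tau': array([-2.74973441e-03, -3.68618953e+01,  3.47689176e+01,  6.93632439e+00,
       -4.41252196e-03, -1.60204351e-06]), 'tcp_pos': array([0.15977701, 0.57806368, 0.23048796]), 'tcp_rot': array([ 3.11166772e+00, -4.22246956e-01, -1.43813467e-04]), 'force': array([-0.49971093,  0.23287894, -0.30130496]), 'ft_torque': array([ 0.03681359, -0.02232404,  0.02281458]), 'gripper_width': 0.08562527429091031} 0.0187
[ 0.2617503  -0.03095309  1.36276817]
[0.99716779 0.60358221 0.65567544]
```

View pics/t0.png

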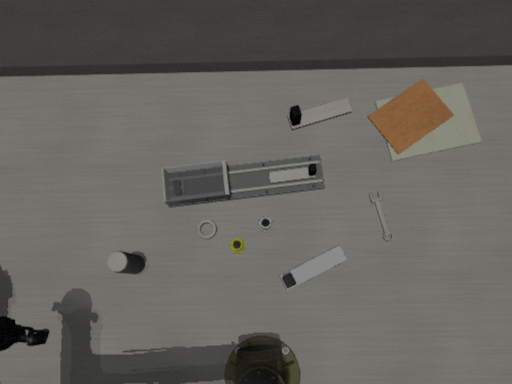

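View pics/s0.png

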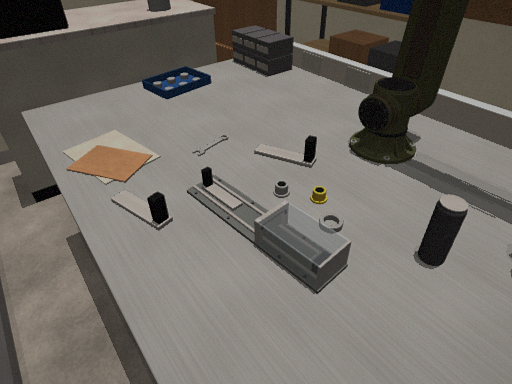

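Top view: the steel bush is at (265,223), the yellow decoy at (237,245), the race at (207,229) and the can at (120,262). There are three push bars: grip (312,170) in the lane, and loose ones at (295,115) and (290,280). The one in the lane looks smallest and fits "in the lane, nose to the flap". I'll confirm both choices in an enlarged crop and get coordinates.

Run:
```python
from h import *
crop('t0',155,90,355,290,3)
for n,u,v,z in [('bush top',265,223,.034),('yellow',237,245,.034),('race',207,229,.018),('can',117,262,.17),('gripLane',312,170,.076),('nose',270,176,.019),('A grip',295,115,.06),('A end',350,104,.01),('B grip',289,280,.06),('B end',343,252,.01),('plate tl',163,167,.084),('plate tr',321,158,.01),('br',324,192,.01),('bl',168,206,.084)]:
  print(n,pt('t0',u,v,z).round(4))
```

```text
bush top [ 0.4458 -0.0174  0.034 ]
yellow [0.3792 0.0691 0.034 ]
race [0.4317 0.1641 0.018 ]
can [0.3247 0.3886 0.17  ]
gripLane [ 0.6009 -0.1632  0.076 ]
nose [ 0.5985 -0.0351  0.019 ]
A grip [ 0.7859 -0.1172  0.06  ]
A end [ 0.8406 -0.3024  0.01  ]
B grip [ 0.2722 -0.0861  0.06  ]
B end [ 0.3557 -0.2565  0.01  ]
plate tl [0.616  0.2921 0.084 ]
plate tr [ 0.6577 -0.2002  0.01  ]
br [ 0.5457 -0.2055  0.01  ]
bl [0.4944 0.273  0.084 ]
```

View pics/t0_c.png

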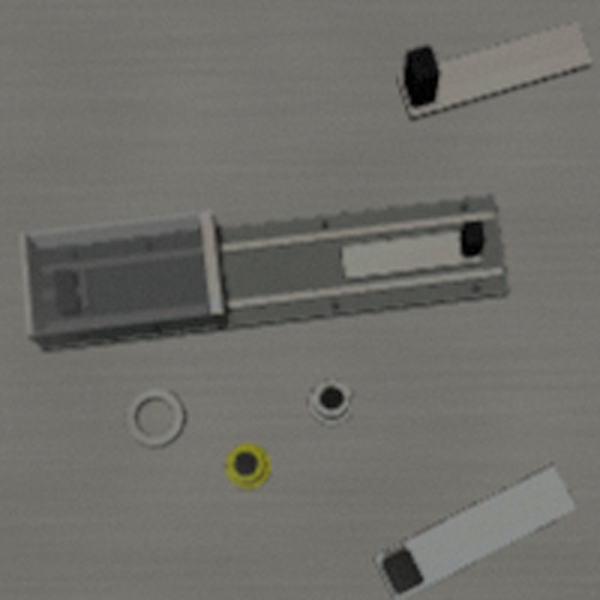

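The crop shows the lane bar (grip (472,240), about 147 mm) is shorter than both loose bars (about 190 mm). The grey bush with the dark bore is at crop (330,400), and the yellow one at (247,465) is not it. Next I'll work out the booth frame and the bush position.

Run:
```python
from h import *
g=lambda u,v,z:pt('t0',155+u/3-.33,90+v/3-.33,z)
a,b,c,d=g(224,247,.016),g(497,215,.016),g(228,303,.016),g(502,272,.016)
print(a,b,c,d)
for p,q in((b,a),(d,c)): v=q-p;print(np.linalg.norm(v),np.degrees(np.arctan2(v[1],v[0])))
for p in((202,212),(215,212),(212,315),(224,313)):print('lintel',g(*p,.084))
for p in((493,197),(508,294)):print('tail',g(*p,.01))
for p in((342,245),(345,278)):print('nose',g(*p,.019))
print('grip top',g(472,229,.076),g(472,240,.076));print('bush',g(331,399,.034),'flange',g(330,403,.007))
o=telemetry.get_obs();print(R.from_rotvec(o['tcp_rot']).as_matrix().round(3))
```

```text
[0.61458    0.09489473 0.016     ] [ 0.64487302 -0.1969377   0.016     ] [0.55334041 0.09047488 0.016     ] [ 0.5823159  -0.19988419  0.016     ]
0.29340046365707134 95.92623749151497
0.2918012518888497 95.69878999897134
lintel [0.63396898 0.11113019 0.084     ]
lintel [0.63373451 0.09784178 0.084     ]
lintel [0.52654864 0.10040963 0.084     ]
lintel [0.52841185 0.0883441  0.084     ]
tail [ 0.66669855 -0.19413844  0.01      ]
tail [ 0.559714   -0.20606006  0.01      ]
nose [ 0.61386263 -0.0311081   0.019     ]
nose [ 0.5777934  -0.03375861  0.019     ]
grip top [ 0.61348718 -0.16363426  0.076     ] [ 0.6019307  -0.16324647  0.076     ]
bush [ 0.44686045 -0.01743859  0.034     ] flange [ 0.4464105  -0.01606168  0.007     ]
[[ 0.964 -0.266 -0.   ]
 [-0.266 -0.964 -0.001]
 [ 0.     0.001 -1.   ]]
```

View pics/w0.png

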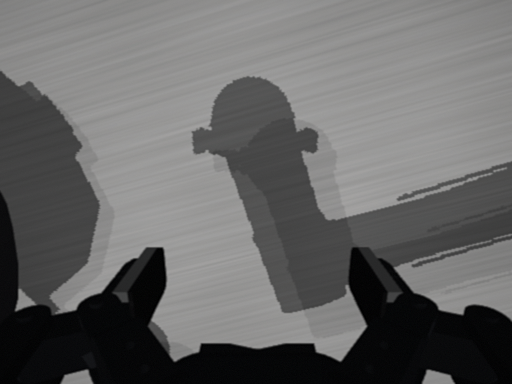

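The wrist view (w0) shows only bench, shadows and the fingers at (150,290) and (365,290). First I turn the tool so the jaws lie across the lane (tool yaw −84.2°, i.e. +1.2 rad about tool z).

```bash
python3 -m inch '[[0,0,0,0,0,0.17,1],[0,0,0,0,0,0.17,1],[0,0,0,0,0,0.17,1],[0,0,0,0,0,0.17,1],[0,0,0,0,0,0.17,1],[0,0,0,0,0,0.17,1],[0,0,0,0,0,0.18,1],[0,0,0,0,0,0,1]]'
python3 - <<'E'
from h import *
print(get_image('wrist')['tool_from_camera'])
o=telemetry.get_obs();Rm=R.from_rotvec(o['tcp_rot']).as_matrix();print(Rm.round(4),o['qpos'])
print('to bush',Rm.T@(np.array([.4465,-.017,.231])-o['tcp_pos'])*1000)
E
```

```text
time_s: 1.15
tcp_pos: [0.1598, 0.5782, 0.2309]
tcp_rot: [2.332, -2.104, 0.001]
force: [0.2, 0.2, 0.4]
gripper_width: 0.0853
[[-1.50341185e-03 -9.56481117e-01 -2.91790358e-01  7.50761893e-02]
 [ 9.99998102e-01 -1.79963943e-03  7.46810606e-04 -3.24341688e-04]
 [-1.23942768e-03 -2.91788682e-01  9.56482007e-01 -1.42944773e-01]
 [ 0.00000000e+00  0.00000000e+00  0.00000000e+00  1.00000000e+00]]
[[ 1.046e-01 -9.945e-01 -1.000e-04]
 [-9.945e-01 -1.046e-01 -6.000e-04]
 [ 6.000e-04  1.000e-04 -1.000e+00]] [ 1.63470350e+00  4.04004806e-02  8.44837130e-02 -1.00912697e-04
 -1.61551553e+00 -1.52996290e+00]
to bush [ 6.21892771e+02 -2.22833873e+02  3.17955813e-01]
```

```bash
python3 -m inch '[[52,-18.5,0,0,0,0,1],[52,-18.5,0,0,0,0,1],[52,-18.5,0,0,0,0,1],[52,-18.5,0,0,0,0,1],[52,-18.5,0,0,0,0,1],[52,-18.5,0,0,0,0,1],[52,-18.5,0,0,0,0,1],[52,-18.5,0,0,0,0,1]]' >/dev/null;  python3 -m inch '[[51.5,-18.8,0,0,0,0,1],[51.5,-18.8,0,0,0,0,1],[51.5,-18.8,0,0,0,0,1],[51.5,-18.8,0,0,0,0,1],[0,0,0,0,0,0,1],[0,0,0,0,0,0,1]]'
python3 - <<'E'
from h import *
snap('wrist','w1');print(px('w1',[.4465,-.017,.034]))
E
```

```text
time_s: 2.95
tcp_pos: [0.4446, -0.0182, 0.2312]
tcp_rot: [2.332, -2.105, -0.0]
force: [0.5, -0.0, 0.0]
gripper_width: 0.0856
[255.16292998 168.77022229]
```

View pics/w1.png

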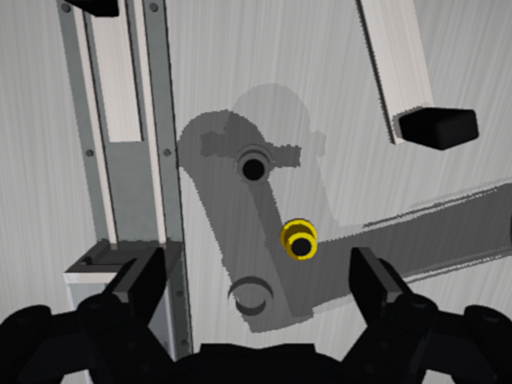

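The wrist view shows the bush bore at (254,169), within a pixel of the prediction (255,169). The yellow bush is at (300,240), the nose of the bar at about (125,142), and the lane rails on the left run down to the portal at row ~243. I'll measure the bore and the lane rails numerically.

Run:
```python
from h import *
i=cv2.imread('pics/w1.png',0)
m=(i[150:190,235:275]<35).astype('uint8');n,l,s,c=cv2.connectedComponentsWithStats(m);k=1+s[1:,4].argmax();u=c[k]+[235,150];print('bore',u,s[k],pt('w1',*u,.034))
for r in(170,190,210,225):
  row=cv2.GaussianBlur(i,(1,3),0)[r].astype(int);print(r,[f'{x}:{row[x]}' for x in range(84,120)]);print([f'{x}:{row[x]}' for x in range(144,186)])
crop('w1',55,120,195,260,4)
```

```text
bore [253.14326648 169.32951289] [  8   9  21  21 349] [ 0.44866858 -0.01614398  0.034     ]
170 ['84:151', '85:125', '86:115', '87:116', '88:116', '89:117', '90:117', '91:117', '92:116', '93:117', '94:117', '95:116', '96:115', '97:119', '98:147', '99:174', '100:183', '101:186', '102:189', '103:189', '104:185', '105:146', '106:72', '107:56', '108:88', '109:111', '110:117', '111:117', '112:117', '113:116', '114:116', '115:116', '116:116', '117:116', '118:117', '119:117']
['144:116', '145:117', '146:117', '147:118', '148:118', '149:117', '150:119', '151:144', '152:176', '153:189', '154:192', '155:194', '156:196', '157:192', '158:155', '159:83', '160:81', '161:112', '162:118', '163:117', '164:116', '165:115', '166:115', '167:115', '168:115', '169:114', '170:114', '171:115', '172:115', '173:116', '174:117', '175:115', '176:97', '177:62', '178:72', '179:135', '180:174', '181:176', '182:173', '183:155', '184:126', '185:110']
190 ['84:170', '85:171', '86:169', '87:156', '88:132', '89:116', '90:113', '91:115', '92:115', '93:115', '94:115', '95:115', '96:116', '97:116', '98:116', '99:115', '1
[... 1655 characters left out ...]
6', '98:116', '99:116', '100:117', '101:116', '102:116', '103:116', '104:116', '105:115', '106:125', '107:158', '108:184', '109:189', '110:192', '111:194', '112:193', '113:163', '114:95', '115:54', '116:84', '117:113', '118:119', '119:117']
['144:115', '145:116', '146:116', '147:117', '148:119', '149:119', '150:120', '151:120', '152:119', '153:119', '154:118', '155:116', '156:121', '157:153', '158:184', '159:192', '160:195', '161:198', '162:198', '163:178', '164:123', '165:86', '166:105', '167:119', '168:118', '169:118', '170:118', '171:118', '172:118', '173:118', '174:119', '175:118', '176:119', '177:119', '178:119', '179:121', '180:116', '181:84', '182:56', '183:122', '184:174', '185:178']
```

View pics/w1_c.png

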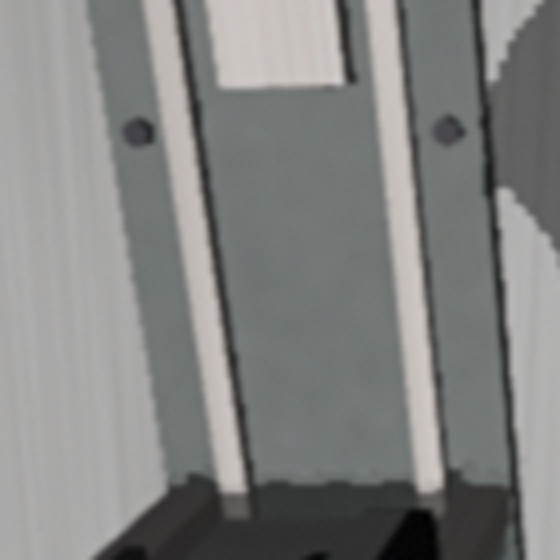

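Run:
```python
from h import *
L=[(105.2,170),(108.3,190),(111.4,210),(113.5,225)];Q=[(151.1,170),(153.3,190),(155.4,210),(157,225)]
l=np.array([pt('w1',*p,.016) for p in L]);q=np.array([pt('w1',*p,.016) for p in Q])
for a in(l,q): v=a[-1]-a[0];print(a.round(4),np.degrees(np.arctan2(v[1],v[0])))
print('width',np.linalg.norm((l-q)[:,:2],axis=1))
n=[pt('w1',55+u/4,120+v/4,.019) for u,v in((218,87),(345,84))];print('nose',n)
print('portal foot',pt('w1',55+320/4,120+487/4,.01))
yaw=np.radians(95.8);ex=np.array([np.cos(yaw),np.sin(yaw)]);ey=np.array([-ex[1],ex[0]])
mid=(l+q)[:,:2].mean(0)/2;org=np.array([.581,.101]);print('mid in booth guess',(mid-org)@ex,(mid-org)@ey)
o=telemetry.get_obs();Rm=R.from_rotvec(o['tcp_rot']).as_matrix();print('to bush',Rm.T@(np.array([.4482,-.0164,.0075])-o['tcp_pos'])*1000, np.degrees(np.arctan2(Rm[1,0],Rm[0,0])))
```

```text
[[0.6204 0.006  0.016 ]
 [0.6178 0.0303 0.016 ]
 [0.615  0.0555 0.016 ]
 [0.6131 0.075  0.016 ]] 96.11328841095607
[[0.5671 0.0007 0.016 ]
 [0.5644 0.0249 0.016 ]
 [0.5618 0.0501 0.016 ]
 [0.5597 0.0697 0.016 ]] 96.11994066548478
width [0.05362458 0.05359501 0.05344277 0.05363275]
nose [array([ 0.61290603, -0.02819811,  0.019     ]), array([ 0.57726272, -0.0326385 ,  0.019     ])]
portal foot [0.58922102 0.09838385 0.01      ]
mid in booth guess -0.06256060880625726 -0.002592024975441473
to bush [ -0.74470653  -3.7679831  223.83349564] -84.08474503934112
```

```bash
python3 -m inch '[[-0.7,-3.8,40,0,0,0,1],[0,0,45,0,0,0,1],[0,0,45,0,0,0,1],[0,0,45,0,0,0,1],[0,0,30,0,0,0,1],[0,0,18.5,0,0,0,1],[0,0,0,0,0,0,1],[0,0,0,0,0,0,1]]'
python3 - <<'E'
from h import *
snap('wrist','w2')
E
```

```text
time_s: 4.0
tcp_pos: [0.449, -0.0161, 0.0091]
tcp_rot: [-2.332, 2.103, -0.002]
force: [1.1, 0.1, 0.7]
gripper_width: 0.0858
```

View pics/w2.png

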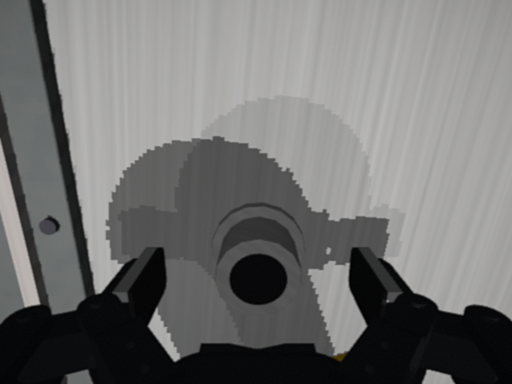

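The bush is centred between the open pads (bore (258,278)). I close on it and watch the force.

```bash
python3 -m inch '[[0,0,0,0,0,0,0],[0,0,0,0,0,0,0],[0,0,0,0,0,0,0],[0,0,0,0,0,0,0],[0,0,0,0,0,0,0],[0,0,0,0,0,0,0],[0,0,0,0,0,0,0],[0,0,0,0,0,0,0]]'; python3 -m inch '[[0,0,-10,0,0,0,0],[0,0,-20,0,0,0,0],[0,0,-30,0,0,0,0],[0,0,0,0,0,0,0],[0,0,0,0,0,0,0]]'
python3 - <<'E'
from h import *
snap('wrist','w3');o=telemetry.get_obs();Rm=R.from_rotvec(o['tcp_rot']).as_matrix()
i=cv2.imread('pics/w3.png',0)
m=(i[180:340,180:340]<25).astype('uint8');n,l,s,c=cv2.connectedComponentsWithStats(m);print(s,c+180)
print('to lane',Rm.T@(np.array([.591,.029,0])-o['tcp_pos'])*1000)
E
```

```text
time_s: 5.05
tcp_pos: [0.4489, -0.017, 0.0085]
tcp_rot: [-2.33, 2.106, -0.002]
force: [0.7, -0.2, 5.0]
gripper_width: 0.0364
time_s: 5.68
tcp_pos: [0.4474, -0.017, 0.0663]
tcp_rot: [2.329, -2.106, -0.003]
force: [-0.1, -0.3, -2.5]
gripper_width: 0.0368
[[    0     0   160   160 17960]
 [    0    56    40   104  2558]
 [  114    56    46   104  2866]
 [   49    77    57    50  2216]] [[259.14159243 245.69554566]
 [196.59655981 295.410086  ]
 [319.62979763 297.04605722]
 [257.24909747 281.36958484]]
to lane [ -31.39980868 -147.87428541   65.61696674]
```

View pics/w3.png

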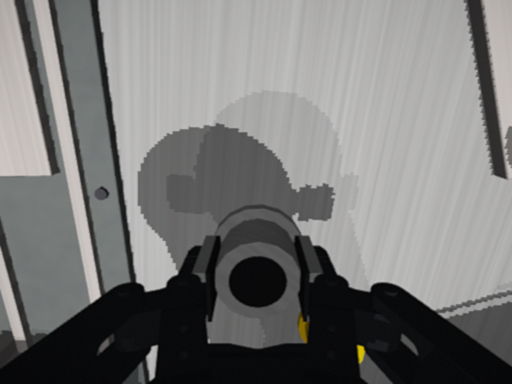

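Gripped and lifted (−2.5 N, width about 37 mm). The bush hangs upright between the pads, bore at (257,281). Now I move over the lane and hover.

```bash
python3 -m inch '[[-8,-37,0,0,0,0,0],[-8,-37,0,0,0,0,0],[-8,-37,0,0,0,0,0],[-7.4,-36.9,0,0,0,0,0],[0,0,15,0,0,0,0],[0,0,10,0,0,0,0],[0,0,0,0,0,0,0],[0,0,0,0,0,0,0]]'
python3 - <<'E'
from h import *
print('bush at carry',pt('w3',257.2,281.4,.0918))
snap('wrist','w4');o=telemetry.get_obs();print(o['tcp_pos'],o['tcp_rot'])
E
```

```text
time_s: 6.72
tcp_pos: [0.5922, 0.029, 0.0435]
tcp_rot: [-2.33, 2.106, -0.001]
force: [-0.6, -0.6, -3.0]
gripper_width: 0.0364
bush at carry [ 0.4476209 -0.0163207  0.0918   ]
[0.59243866 0.0291156  0.04373092] [-2.33009330e+00  2.10566377e+00 -1.42218072e-03]
```

View pics/w4.png

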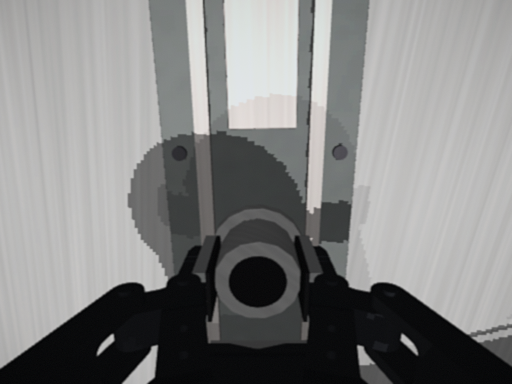

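Run:
```python
from h import *
i=cv2.imread('pics/w4.png',0)
for r in (60,145,190): print(r,list(i[r,183:219]),list(i[r,298:334]))
b=pt('w4',257.5,281,.0435+.0255);print('bush',b)
```

```text
60 [np.uint8(132), np.uint8(132), np.uint8(132), np.uint8(132), np.uint8(130), np.uint8(139), np.uint8(182), np.uint8(216), np.uint8(222), np.uint8(220), np.uint8(220), np.uint8(221), np.uint8(222), np.uint8(222), np.uint8(222), np.uint8(222), np.uint8(221), np.uint8(220), np.uint8(220), np.uint8(220), np.uint8(222), np.uint8(220), np.uint8(176), np.uint8(91), np.uint8(86), np.uint8(113), np.uint8(125), np.uint8(129), np.uint8(129), np.uint8(129), np.uint8(129), np.uint8(130), np.uint8(131), np.uint8(131), np.uint8(131), np.uint8(131)] [np.uint8(114), np.uint8(120), np.uint8(126), np.uint8(126), np.uint8(126), np.uint8(126), np.uint8(127), np.uint8(126), np.uint8(126), np.uint8(127), np.uint8(127), np.uint8(126), np.uint8(105), np.uint8(82), np.uint8(133), np.uint8(199), np.uint8(224), np.uint8(225), np.uint8(222), np.uint8(223), np.uint8(224), np.uint8(224), np.uint8(223), np.uint8(222), np.uint8(223), np.uint8(222), np.uint8(220), np.uint8(219), np.uint8(221), np.uint8(220), np.uint8(196), np.uint8(149), np.uint8(125), np.uint8(125), np.uint8(126), np.uint8(125)]
145 [np.uint8(73),
[... 1440 characters left out ...]
uint8(105), np.uint8(97), np.uint8(75), np.uint8(56), np.uint8(59), np.uint8(61), np.uint8(61), np.uint8(61), np.uint8(61)] [np.uint8(79), np.uint8(85), np.uint8(102), np.uint8(117), np.uint8(119), np.uint8(118), np.uint8(115), np.uint8(93), np.uint8(83), np.uint8(148), np.uint8(199), np.uint8(201), np.uint8(196), np.uint8(196), np.uint8(199), np.uint8(200), np.uint8(202), np.uint8(202), np.uint8(201), np.uint8(200), np.uint8(200), np.uint8(202), np.uint8(199), np.uint8(177), np.uint8(135), np.uint8(116), np.uint8(116), np.uint8(117), np.uint8(117), np.uint8(116), np.uint8(117), np.uint8(115), np.uint8(115), np.uint8(115), np.uint8(114), np.uint8(115)]
bush [0.59228463 0.02937009 0.069     ]
```

Run:
```python
from h import *
o=telemetry.get_obs();Rm=R.from_rotvec(o['tcp_rot']).as_matrix()
m=[]
for r,a,b in((60,205.4,312),(145,209.5,308.6),(190,211.8,307)):
  A,B=pt('w4',a,r,.016),pt('w4',b,r,.016);t=[Rm.T@(p-o['tcp_pos'])*1000 for p in(A,B)];print(t[0].round(1),t[1].round(1),((t[0]+t[1])/2).round(2))
print('bush tool',Rm.T@(pt('w4',257.5,281,.069)-o['tcp_pos'])*1000)
print('nose',Rm.T@(pt('w4',262,128,.019)-o['tcp_pos'])*1000)
```

```text
[ 93.1 -25.9  27.8] [93.  27.8 27.7] [93.08  0.96 27.73]
[ 50.3 -25.8  27.8] [50.2 28.1 27.7] [50.28  1.15 27.73]
[ 24.8 -25.7  27.8] [24.7 28.4 27.7] [24.76  1.36 27.73]
bush tool [ -0.26914362   0.09296971 -25.26922204]
nose [59.64775331  2.67744854 24.72631789]
```

```bash
python3 -m inch '[[0,1.4,0,0,0,0,0],[0,0,8,0,0,0,0],[0,0,8,0,0,0,0],[0,0,5,0,0,0,0],[0,0,0,0,0,0,0],[0,0,0,0,0,0,0]]'; python3 -m inch '[[0,0,1.5,0,0,0,0],[0,0,1,0,0,0,0],[0,0,0,0,0,0,0]]'
```

```text
time_s: 7.52
tcp_pos: [0.5912, 0.029, 0.022]
tcp_rot: [-2.331, 2.106, -0.001]
force: [-0.7, 0.3, -2.5]
gripper_width: 0.0363
time_s: 7.9
tcp_pos: [0.5909, 0.029, 0.0192]
tcp_rot: [2.331, -2.106, -0.0]
force: [-0.4, 0.2, -2.4]
gripper_width: 0.0364
```

```bash
python3 -m inch '[[0,0,1,0,0,0,0],[0,0,0,0,0,0,0],[0,0,0,0,0,0,0]]'
```

```text
time_s: 8.28
tcp_pos: [0.5911, 0.029, 0.0185]
tcp_rot: [-2.331, 2.106, -0.0]
force: [-1.1, -0.4, -1.1]
gripper_width: 0.0361
```

```bash
python3 -m inch '[[0,0,0,0,0,0,1],[0,0,0,0,0,0,1],[0,0,0,0,0,0,1],[0,0,0,0,0,0,1],[0,0,-15,0,0,0,1],[0,0,-35,0,0,0,1],[0,0,-50,0,0,0,1],[0,0,0,0,0,0,1]]';python3 -m inch '[[0,0,-20,0,0,0,1],[0,0,0,0,0,0,1]]'
python3 - <<'E'
from h import *
snap('wrist','w5');o=telemetry.get_obs();print(o['tcp_pos'],o['tcp_rot'])
E
```

```text
time_s: 9.28
tcp_pos: [0.5938, 0.0293, 0.1252]
tcp_rot: [-2.325, 2.101, -0.01]
force: [0.0, 0.4, -0.4]
gripper_width: 0.0853
time_s: 9.52
tcp_pos: [0.5918, 0.0291, 0.1405]
tcp_rot: [-2.329, 2.105, -0.003]
force: [0.4, 0.3, 0.1]
gripper_width: 0.0853
[0.59125135 0.02908244 0.13907965] [-2.33011569e+00  2.10589101e+00 -1.05847551e-03]
```

View pics/w5.png

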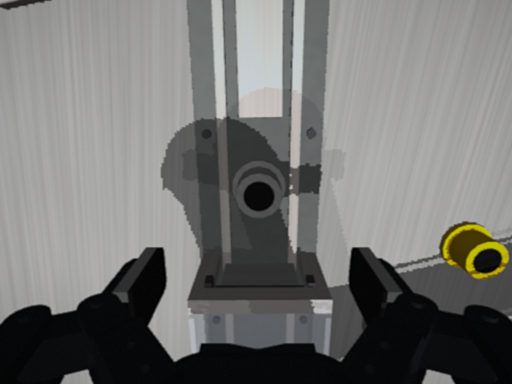

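The bush stands upright in the lane (bore (259,196)) between the bar's nose (row 117) and the portal (row ~285), and it is released. Now I move over the grip and locate it numerically.

```bash
python3 -m inch '[[48,0,0,0,0,0,1],[49,0,0,0,0,0,1],[49,0,0,0,0,0,1],[48.5,0.5,0,0,0,0,1],[0,0,0,0,0,0,1],[0,0,0,0,0,0,1],[0,0,0,0,0,0,1]]'
python3 - <<'E'
from h import *
snap('wrist','w6');o=telemetry.get_obs();Rm=R.from_rotvec(o['tcp_rot']).as_matrix()
i=cv2.imread('pics/w6.png',0)
m=(i[100:330,190:330]<30).astype('uint8');n,l,s,c=cv2.connectedComponentsWithStats(m)
for k in range(1,n):
  if s[k,4]>150:print(s[k]+[190,100,0,0,0],c[k]+[190,100])
print('pred top',[px('w6',np.array([.611,-.1645,.076])+Rm@np.array([a,b,0])) for a,b in((.01,.013),(.01,-.013),(-.01,.013),(-.01,-.013))])
print('bottom back',px('w6',np.array([.611,-.1645,.019])+Rm@[.01,0,0]))
E
```

```text
time_s: 10.45
tcp_pos: [0.6101, -0.1635, 0.138]
tcp_rot: [2.332, -2.105, -0.001]
force: [-0.4, -0.4, 0.4]
gripper_width: 0.0858
[ 238  177   36   44 1454] [255.31224209 199.06258597]
pred top [array([275.00008216, 194.61621099]), array([237.08932037, 194.69526484]), array([274.57408856, 221.71675882]), array([237.66652202, 221.79674531])]
bottom back [256.14122085 174.90017224]
```

```bash
python3 -m inch '[[1,-0.8,30,0,0,0,1],[0,0,35,0,0,0,1],[0,0,22,0,0,0,1],[0,0,9,0,0,0,1],[0,0,0,0,0,0,1],[0,0,0,0,0,0,1]]'; python3 -m inch '[[0,0,0,0,0,0,0],[0,0,0,0,0,0,0],[0,0,0,0,0,0,0],[0,0,0,0,0,0,0],[0,0,0,0,0,0,0],[0,0,0,0,0,0,0],[0,0,0,0,0,0,0],[0,0,0,0,0,0,0]]'
python3 - <<'E'
from h import *
o=telemetry.get_obs();Rm=R.from_rotvec(o['tcp_rot']).as_matrix();print(o['tcp_pos'],o['force'],o['ft_torque'],Rm[:,0])
ex=np.array([-np.sin(np.radians(6.1)),np.cos(np.radians(6.1))]);print('feed dir in tool',Rm[:2,:2].T@ex)
E
```

```text
time_s: 11.25
tcp_pos: [0.6118, -0.1654, 0.0439]
tcp_rot: [-2.33, 2.105, -0.003]
force: [0.2, 0.1, 0.2]
gripper_width: 0.0851
time_s: 12.25
tcp_pos: [0.6111, -0.1656, 0.0427]
tcp_rot: [-2.331, 2.106, -0.001]
force: [0.7, -0.3, 2.4]
gripper_width: 0.0253
[ 0.6111477  -0.16555367  0.04265133] [ 0.73839048 -0.29942784  2.41303481] [-0.07543846  0.01682765 -0.06706891] [ 1.00853863e-01 -9.94901176e-01  3.85704360e-04]
feed dir in tool [-0.99998513  0.00543926]
```

```bash
cat > g.py <<'E'
# read-only: prints resistance along the feed; exit 1 if above the limit argument
import sys,numpy as np
from plant import telemetry
o=telemetry.get_obs();ex=np.array([-.1063,.9943,0]);F=-o['force']@ex;s=(o['tcp_pos']-[.5833,.104,0])@ex*1000
print('t %.2f F %.1f Fz %.1f grip_x %.1f y %.1f z %.1f w %.4f'%(o['time_s'],F,o['force'][2],s,(o['tcp_pos']-[.5833,.104,0])@[-.9943,-.1063,0]*1000,o['tcp_pos'][2]*1000,o['gripper_width']))
sys.exit(F>float(sys.argv[1]) if len(sys.argv)>1 else 0)
E
python3 g.py; python3 -m inch '[[-3,0,-0.3,0,0,0,0],[-5,0,0,0,0,0,0],[-5,0,0,0,0,0,0],[-5,0.1,0,0,0,0,0]]' >/dev/null; python3 g.py 15 && python3 -m inch '[[-3,0,0,0,0,0,0],[-3,0,0,0,0,0,0]]'>/dev/null; python3 g.py 15&& python3 -m inch '[[-2,0,0,0,0,0,0],[-2,0,0,0,0,0,0],[-2,0,0,0,0,0,0],[-2,0.1,0,0,0,0,0]]'>/dev/null; python3 g.py 15&& python3 -m inch '[[-2,0,0,0,0,0,0],[-2,0,0,0,0,0,0],[-2,0,0,0,0,0,0],[-2,0.1,0,0,0,0,0]]'>/dev/null; python3 g.py 15
```

```text
t 12.25 F 0.4 Fz 2.4 grip_x -271.0 y 1.0 z 42.7 w 0.0253
t 12.75 F 1.2 Fz 1.5 grip_x -252.5 y 1.1 z 42.6 w 0.0252
t 12.75 F 1.2 Fz 1.5 grip_x -252.5 y 1.1 z 42.6 w 0.0252
t 12.75 F 1.2 Fz 1.5 grip_x -252.5 y 1.1 z 42.6 w 0.0252
t 12.75 F 1.2 Fz 1.5 grip_x -252.5 y 1.1 z 42.6 w 0.0252False
False
False
False
```

```bash
sed -i 's/sys.exit(\(.*\))$/sys.exit(int(\1))/' g.py; python3 -m inch '[[-3,0,0,0,0,0,0],[-3,0,0,0,0,0,0],[-3,0,0,0,0,0,0],[-3,0,0,0,0,0,0]]'>/dev/null; python3 g.py 15&& python3 -m inch '[[-2,0,0,0,0,0,0],[-2,0,0,0,0,0,0],[-2,0,0,0,0,0,0],[-2,0.1,0,0,0,0,0]]'>/dev/null; python3 g.py 15&& python3 -m inch '[[-4,0,0,0,0,0,0],[-4,0,0,0,0,0,0],[-4,0,0,0,0,0,0],[-4,0.1,0,0,0,0,0]]'>/dev/null; python3 g.py 15
```

```text
t 13.25 F 1.7 Fz 2.2 grip_x -240.7 y 1.1 z 42.6 w 0.0250
t 13.75 F 3.2 Fz 2.7 grip_x -233.0 y 1.1 z 42.7 w 0.0254
t 14.25 F 3.1 Fz 1.8 grip_x -216.6 y 1.1 z 42.7 w 0.0253
```

```bash
python3 -m inch '[[-5,0,0,0,0,0,0],[-5,0,0,0,0,0,0],[-5,0,0,0,0,0,0],[-5,0.1,0,0,0,0,0],[-5,0,0,0,0,0,0],[-5,0,0,0,0,0,0]]'>/dev/null; python3 g.py 15&& python3 -m inch '[[-5,0,0,0,0,0,0],[-5,0.1,0,0,0,0,0],[-5,0,0,0,0,0,0],[-5,0.1,0,0,0,0,0]]'>/dev/null; python3 g.py 15&& python3 -m inch '[[-5,0,0,0,0,0,0],[-5,0.1,0,0,0,0,0],[-5,0,0,0,0,0,0],[-5,0.1,0,0,0,0,0]]'>/dev/null; python3 g.py 15&& python3 -m inch '[[-5,0,0,0,0,0,0],[-5,0.1,0,0,0,0,0],[-5,0,0,0,0,0,0],[-5,0.1,0,0,0,0,0],[-5,0,0,0,0,0,0],[-5,0,0,0,0,0,0]]'>/dev/null; python3 g.py 15 && python3 -m inch '[[-4,0,0,0,0,0,0],[-3,0,0,0,0,0,0],[-2,0,0,0,0,0,0]]'>/dev/null; python3 g.py
```

```text
t 15.00 F 1.9 Fz 1.9 grip_x -186.5 y 1.1 z 42.6 w 0.0252
t 15.50 F 3.7 Fz 1.9 grip_x -166.6 y 1.1 z 42.7 w 0.0254
t 16.00 F 4.3 Fz 2.1 grip_x -146.5 y 1.2 z 42.6 w 0.0252
t 16.75 F 4.2 Fz 2.0 grip_x -116.5 y 1.3 z 42.6 w 0.0251
t 17.12 F 3.1 Fz 2.5 grip_x -107.7 y 1.2 z 42.7 w 0.0252
```

```bash
python3 -m inch '[[-0.7,0,0,0,0,0,0],[-0.7,0,0,0,0,0,0]]'>/dev/null; python3 g.py 7 && python3 -m inch '[[-0.7,0,0,0,0,0,0],[-0.7,0,0,0,0,0,0]]'>/dev/null && python3 g.py 7 && python3 -m inch '[[-0.7,0,0,0,0,0,0],[-0.7,0,0,0,0,0,0]]'>/dev/null && python3 g.py 7 && python3 -m inch '[[-0.7,0,0,0,0,0,0],[-0.7,0,0,0,0,0,0]]'>/dev/null && python3 g.py 7 && python3 -m inch '[[-0.7,0,0,0,0,0,0],[-0.7,0,0,0,0,0,0]]'>/dev/null && python3 g.py 7 && python3 -m inch '[[-0.7,0,0,0,0,0,0],[-0.7,0,0,0,0,0,0]]'>/dev/null && python3 g.py 7 && python3 -m inch '[[-0.7,0,0,0,0,0,0],[-0.7,0,0,0,0,0,0]]'>/dev/null && python3 g.py 7 && python3 -m inch '[[-0.7,0,0,0,0,0,0],[-0.7,0,0,0,0,0,0]]'>/dev/null && python3 g.py 7 && python3 -m inch '[[-0.7,0,0,0,0,0,0],[-0.7,0,0,0,0,0,0]]'>/dev/null && python3 g.py 7 && python3 -m inch '[[-0.7,0,0,0,0,0,0],[-0.7,0,0,0,0,0,0]]'>/dev/null && python3 g.py 7
```

```text
t 17.38 F 4.2 Fz 2.5 grip_x -106.5 y 1.2 z 42.6 w 0.0252
t 17.62 F 3.5 Fz 3.1 grip_x -105.0 y 1.2 z 42.6 w 0.0253
t 17.88 F 3.7 Fz 2.6 grip_x -103.6 y 1.2 z 42.6 w 0.0250
t 18.12 F 3.6 Fz 3.0 grip_x -102.2 y 1.2 z 42.6 w 0.0251
t 18.38 F 3.9 Fz 3.1 grip_x -100.8 y 1.2 z 42.7 w 0.0251
t 18.62 F 3.1 Fz 3.3 grip_x -99.4 y 1.2 z 42.6 w 0.0252
t 18.88 F 3.3 Fz 3.3 grip_x -98.0 y 1.2 z 42.6 w 0.0249
t 19.12 F 3.2 Fz 3.2 grip_x -96.6 y 1.1 z 42.6 w 0.0250
t 19.38 F 3.6 Fz 2.6 grip_x -95.2 y 1.1 z 42.7 w 0.0252
t 19.62 F 4.1 Fz 3.7 grip_x -93.8 y 1.1 z 42.6 w 0.0252
```

Sliding takes about 3.6 N. Continuing the guarded search.

```bash
python3 -m inch '[[-0.7,0,0,0,0,0,0],[-0.7,0,0,0,0,0,0]]'>/dev/null; python3 g.py 7 && python3 -m inch '[[-0.7,0,0,0,0,0,0],[-0.7,0,0,0,0,0,0]]'>/dev/null && python3 g.py 7 && python3 -m inch '[[-0.7,0,0,0,0,0,0],[-0.7,0,0,0,0,0,0]]'>/dev/null && python3 g.py 7 && python3 -m inch '[[-0.7,0,0,0,0,0,0],[-0.7,0,0,0,0,0,0]]'>/dev/null && python3 g.py 7 && python3 -m inch '[[-0.7,0,0,0,0,0,0],[-0.7,0,0,0,0,0,0]]'>/dev/null && python3 g.py 7 && python3 -m inch '[[-0.7,0,0,0,0,0,0],[-0.7,0,0,0,0,0,0]]'>/dev/null && python3 g.py 7 && python3 -m inch '[[-0.7,0,0,0,0,0,0],[-0.7,0,0,0,0,0,0]]'>/dev/null && python3 g.py 7 && python3 -m inch '[[-0.7,0,0,0,0,0,0],[-0.7,0,0,0,0,0,0]]'>/dev/null && python3 g.py 7 && python3 -m inch '[[-0.7,0,0,0,0,0,0],[-0.7,0,0,0,0,0,0]]'>/dev/null && python3 g.py 7 && python3 -m inch '[[-0.7,0,0,0,0,0,0],[-0.7,0,0,0,0,0,0]]'>/dev/null && python3 g.py 7 && python3 -m inch '[[-0.7,0,0,0,0,0,0],[-0.7,0,0,0,0,0,0]]'>/dev/null && python3 g.py 7 && python3 -m inch '[[-0.7,0,0,0,0,0,0],[-0.7,0,0,0,0,0,0]]'>/dev/null && python3 g.py 7 && python3 -m inch '[[-0.7,0,0,0,0,0,0],[-0.7,0,0,0,0,0,0]]'>/dev/null && python3 g.py 7 && python3 -m inch '[[-0.7,0,0,0,0,0,0],[-0.7,0,0,0,0,0,0]]'>/dev/null && python3 g.py 7 && python3 -m inch '[[-0.7,0,0,0,0,0,0],[-0.7,0,0,0,0,0,0]]'>/dev/null && python3 g.py 7 && python3 -m inch '[[-0.7,0,0,0,0,0,0],[-0.7,0,0,0,0,0,0]]'>/dev/null && python3 g.py 7
```

```text
t 19.88 F 3.1 Fz 3.1 grip_x -92.4 y 1.1 z 42.6 w 0.0253
t 20.12 F 3.5 Fz 2.9 grip_x -91.0 y 1.1 z 42.6 w 0.0253
t 20.38 F 4.2 Fz 3.6 grip_x -89.6 y 1.1 z 42.6 w 0.0253
t 20.62 F 3.8 Fz 3.8 grip_x -88.2 y 1.1 z 42.6 w 0.0254
t 20.88 F 3.7 Fz 2.2 grip_x -86.8 y 1.1 z 42.7 w 0.0253
t 21.12 F 3.8 Fz 4.1 grip_x -85.4 y 1.1 z 42.7 w 0.0249
t 21.38 F 3.6 Fz 3.7 grip_x -84.0 y 1.1 z 42.6 w 0.0252
t 21.62 F 2.9 Fz 3.3 grip_x -82.6 y 1.1 z 42.6 w 0.0253
t 21.88 F 3.0 Fz 3.1 grip_x -81.2 y 1.1 z 42.6 w 0.0254
t 22.12 F 3.7 Fz 3.8 grip_x -79.8 y 1.1 z 42.6 w 0.0252
t 22.38 F 3.6 Fz 4.9 grip_x -78.4 y 1.1 z 42.6 w 0.0253
t 22.62 F 4.7 Fz 4.1 grip_x -77.0 y 1.0 z 42.6 w 0.0252
t 22.88 F 3.5 Fz 3.6 grip_x -75.6 y 1.0 z 42.6 w 0.0252
t 23.12 F 4.2 Fz 3.9 grip_x -74.2 y 1.0 z 42.6 w 0.0252
t 23.38 F 3.3 Fz 2.9 grip_x -72.8 y 1.0 z 42.6 w 0.0252
t 23.62 F 4.3 Fz 3.3 grip_x -71.4 y 1.0 z 42.7 w 0.0250
```

```bash
python3 -m inch '[[-0.7,0,0,0,0,0,0],[-0.7,0,0,0,0,0,0]]'>/dev/null; python3 g.py 7 && python3 -m inch '[[-0.7,0,0,0,0,0,0],[-0.7,0,0,0,0,0,0]]'>/dev/null && python3 g.py 7 && python3 -m inch '[[-0.7,0,0,0,0,0,0],[-0.7,0,0,0,0,0,0]]'>/dev/null && python3 g.py 7 && python3 -m inch '[[-0.7,0,0,0,0,0,0],[-0.7,0,0,0,0,0,0]]'>/dev/null && python3 g.py 7 && python3 -m inch '[[-0.7,0,0,0,0,0,0],[-0.7,0,0,0,0,0,0]]'>/dev/null && python3 g.py 7 && python3 -m inch '[[-0.7,0,0,0,0,0,0],[-0.7,0,0,0,0,0,0]]'>/dev/null && python3 g.py 7 && python3 -m inch '[[-0.7,0,0,0,0,0,0],[-0.7,0,0,0,0,0,0]]'>/dev/null && python3 g.py 7 && python3 -m inch '[[-0.7,0,0,0,0,0,0],[-0.7,0,0,0,0,0,0]]'>/dev/null && python3 g.py 7 && python3 -m inch '[[-0.7,0,0,0,0,0,0],[-0.7,0,0,0,0,0,0]]'>/dev/null && python3 g.py 7 && python3 -m inch '[[-0.7,0,0,0,0,0,0],[-0.7,0,0,0,0,0,0]]'>/dev/null && python3 g.py 7 && python3 -m inch '[[-0.7,0,0,0,0,0,0],[-0.7,0,0,0,0,0,0]]'>/dev/null && python3 g.py 7 && python3 -m inch '[[-0.7,0,0,0,0,0,0],[-0.7,0,0,0,0,0,0]]'>/dev/null && python3 g.py 7 && python3 -m inch '[[-0.7,0,0,0,0,0,0],[-0.7,0,0,0,0,0,0]]'>/dev/null && python3 g.py 7 && python3 -m inch '[[-0.7,0,0,0,0,0,0],[-0.7,0,0,0,0,0,0]]'>/dev/null && python3 g.py 7 && python3 -m inch '[[-0.7,0,0,0,0,0,0],[-0.7,0,0,0,0,0,0]]'>/dev/null && python3 g.py 7 && python3 -m inch '[[-0.7,0,0,0,0,0,0],[-0.7,0,0,0,0,0,0]]'>/dev/null && python3 g.py 7
```

```text
t 23.88 F 3.6 Fz 3.3 grip_x -70.0 y 1.0 z 42.6 w 0.0253
t 24.12 F 4.2 Fz 3.7 grip_x -68.6 y 1.0 z 42.6 w 0.0251
t 24.38 F 3.7 Fz 3.6 grip_x -67.2 y 1.0 z 42.6 w 0.0252
t 24.62 F 3.5 Fz 3.8 grip_x -65.8 y 1.0 z 42.6 w 0.0254
t 24.88 F 3.6 Fz 3.5 grip_x -64.4 y 1.0 z 42.6 w 0.0250
t 25.12 F 5.0 Fz 3.5 grip_x -63.0 y 1.0 z 42.6 w 0.0253
t 25.38 F 3.8 Fz 4.0 grip_x -61.6 y 0.9 z 42.6 w 0.0254
t 25.62 F 4.0 Fz 4.2 grip_x -60.2 y 1.0 z 42.6 w 0.0252
t 25.88 F 3.3 Fz 4.5 grip_x -58.8 y 1.0 z 42.6 w 0.0251
t 26.12 F 4.5 Fz 3.7 grip_x -57.4 y 0.9 z 42.6 w 0.0251
t 26.38 F 3.8 Fz 4.1 grip_x -56.0 y 0.9 z 42.6 w 0.0252
t 26.62 F 3.8 Fz 4.1 grip_x -54.6 y 0.9 z 42.6 w 0.0254
t 26.88 F 3.9 Fz 4.1 grip_x -53.2 y 0.9 z 42.6 w 0.0252
t 27.12 F 5.2 Fz 4.2 grip_x -51.8 y 0.9 z 42.6 w 0.0256
t 27.38 F 3.5 Fz 4.5 grip_x -50.4 y 0.9 z 42.6 w 0.0253
t 27.62 F 3.3 Fz 5.1 grip_x -49.0 y 0.9 z 42.6 w 0.0255
```

```bash
python3 -m inch '[[-0.7,0,-0.2,0,0,0,0],[-0.7,0,0,0,0,0,0]]'>/dev/null; python3 g.py 7 && python3 -m inch '[[-0.7,0,0,0,0,0,0],[-0.7,0,0,0,0,0,0]]'>/dev/null && python3 g.py 7 && python3 -m inch '[[-0.7,0,0,0,0,0,0],[-0.7,0,0,0,0,0,0]]'>/dev/null && python3 g.py 7 && python3 -m inch '[[-0.7,0,0,0,0,0,0],[-0.7,0,0,0,0,0,0]]'>/dev/null && python3 g.py 7 && python3 -m inch '[[-0.7,0,0,0,0,0,0],[-0.7,0,0,0,0,0,0]]'>/dev/null && python3 g.py 7 && python3 -m inch '[[-0.7,0,0,0,0,0,0],[-0.7,0,0,0,0,0,0]]'>/dev/null && python3 g.py 7 && python3 -m inch '[[-0.7,0,0,0,0,0,0],[-0.7,0,0,0,0,0,0]]'>/dev/null && python3 g.py 7 && python3 -m inch '[[-0.7,0,0,0,0,0,0],[-0.7,0,0,0,0,0,0]]'>/dev/null && python3 g.py 7 && python3 -m inch '[[-0.7,0,0,0,0,0,0],[-0.7,0,0,0,0,0,0]]'>/dev/null && python3 g.py 7 && python3 -m inch '[[-0.7,0,0,0,0,0,0],[-0.7,0,0,0,0,0,0]]'>/dev/null && python3 g.py 7 && python3 -m inch '[[-0.7,0,0,0,0,0,0],[-0.7,0,0,0,0,0,0]]'>/dev/null && python3 g.py 7 && python3 -m inch '[[-0.7,0,0,0,0,0,0],[-0.7,0,0,0,0,0,0]]'>/dev/null && python3 g.py 7
```

```text
t 27.88 F 6.6 Fz 3.3 grip_x -48.1 y 1.0 z 42.6 w 0.0252
t 28.12 F 11.0 Fz 3.5 grip_x -47.9 y 1.2 z 42.7 w 0.0254
```

The pad was met at grip x ≈ −48 mm: the bar stalled and the force rose from 3.6 to 11 N, at about 3.5 N/mm. I press slightly more and hold.

```bash
python3 -m inch '[[-0.5,0,0,0,0,0,0],[0,0,0,0,0,0,0]]'>/dev/null; python3 g.py 14 && python3 -m inch '[[-0.3,0,0,0,0,0,0],[0,0,0,0,0,0,0],[0,0,0,0,0,0,0],[0,0,0,0,0,0,0]]'>/dev/null;python3 g.py
```

```text
t 28.38 F 11.2 Fz 3.3 grip_x -47.8 y 1.2 z 42.8 w 0.0251
t 28.88 F 12.3 Fz 2.5 grip_x -47.8 y 1.2 z 42.9 w 0.0251
```

```bash
python3 -m inch '[[-0.4,0,0,0,0,0,0],[0,0,0,0,0,0,0],[0,0,0,0,0,0,0],[0,0,0,0,0,0,0]]'>/dev/null;python3 g.py; python3 -m inch '[[1,0,0,0,0,0,0],[1.5,0,0,0,0,0,0],[2,0,0,0,0,0,0],[4,0,0,0,0,0,0],[7,0,0,0,0,0,0],[8,-0.1,0,0,0,0,0],[8,0,0,0,0,0,0],[8,-0.1,0,0,0,0,0]]'>/dev/null;python3 g.py; python3 -m inch '[[9,0,0,0,0,0,0],[9,-0.1,0,0,0,0,0],[9,0,0,0,0,0,0],[9,-0.1,0,0,0,0,0],[9,0,0,0,0,0,0],[9,-0.1,0,0,0,0,0],[9,0,0,0,0,0,0],[9,-0.1,0,0,0,0,0]]'>/dev/null;python3 g.py; python3 -m inch '[[9,0,0,0,0,0,0],[9,-0.1,0,0,0,0,0],[9,0,0,0,0,0,0],[9,-0.1,0,0,0,0,0],[9,0,0,0,0,0,0],[9,-0.1,0,0,0,0,0],[9,0,0,0,0,0,0],[5,-0.1,0,0,0,0,0]]'>/dev/null;python3 g.py;python3 -m inch '[[3,0,0,0,0,0,0],[0,0,0,0,0,0,0],[0,0,0,0,0,0,0]]'>/dev/null;python3 g.py
```

```text
t 29.38 F 13.6 Fz 4.6 grip_x -47.7 y 1.2 z 43.0 w 0.0252
t 30.38 F -1.1 Fz 1.9 grip_x -85.2 y 1.0 z 42.6 w 0.0250
t 31.38 F -0.5 Fz 0.4 grip_x -157.2 y 1.0 z 42.7 w 0.0250
t 32.38 F 0.4 Fz -1.3 grip_x -225.2 y 1.0 z 42.7 w 0.0252
t 32.75 F -0.5 Fz -2.7 grip_x -227.4 y 0.9 z 42.8 w 0.0253
```

Pressed to 13.6 N (10 N above sliding) and drawn back. Fz −2.7 suggests the bar's weight hangs on the gripper, so I lower slightly before releasing.

```bash
python3 -m inch '[[0,0,0.6,0,0,0,0],[0,0,0,0,0,0,0],[0,0,0,0,0,0,0]]'>/dev/null;python3 g.py; python3 -m inch '[[0,0,0,0,0,0,1],[0,0,0,0,0,0,1],[0,0,0,0,0,0,1],[0,0,0,0,0,0,1],[0,0,-20,0,0,0,1],[0,0,-40,0,0,0,1],[0,0,-40,0,0,0,1],[0,0,-20,0,0,0,1]]';  python3 -m inch '[[40,0,-20,0,0,0,1],[40,0,-20,0,0,0,1],[30,0,0,0,0,0,1],[0,0,0,0,0,0,1],[0,0,0,0,0,0,1],[0,0,0,0,0,0,1],[0,0,0,0,0,0,1]]'
python3 - <<'E'
from h import *
a=snap('scene','s9');b=snap('top','t9');snap('wrist','w9')
A=cv2.resize(cv2.imread('pics/s9.png')[155:295,180:360],None,fx=3.2,fy=3.2,interpolation=cv2.INTER_CUBIC)
B=cv2.resize(cv2.imread('pics/t9.png')[140:220,155:335],None,fx=3.2,fy=3.2,interpolation=cv2.INTER_CUBIC)[:150+106]
cv2.imwrite('pics/fin.png',cv2.resize(np.vstack([A,B]),None,fx=.84,fy=.84))
E
```

```text
t 33.12 F -0.9 Fz 1.3 grip_x -227.5 y 0.7 z 42.7 w 0.0249
time_s: 34.12
tcp_pos: [0.6077, -0.1226, 0.1668]
tcp_rot: [-2.328, 2.104, -0.007]
force: [0.4, -0.0, -0.1]
gripper_width: 0.0854
time_s: 35.0
tcp_pos: [0.6178, -0.231, 0.2024]
tcp_rot: [-2.332, 2.105, -0.0]
force: [0.4, -0.6, -0.1]
gripper_width: 0.0854
```

View pics/fin.png

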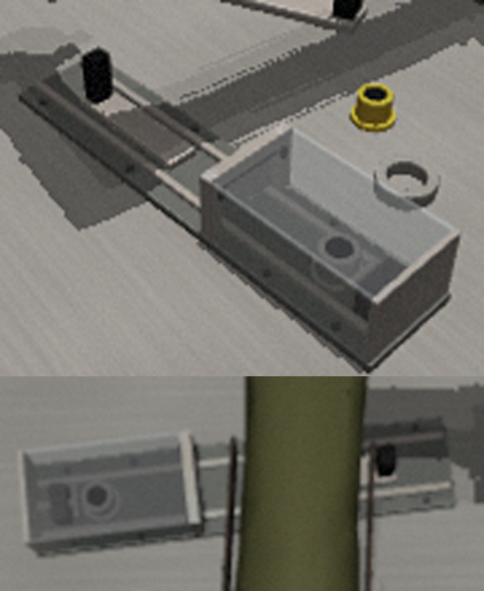

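The composite shows the bush upright inside the box against the pad (scene part (340,250), top part (97,497)). The bar is lying back in the lane with its nose well short of the portal, no flap is swung into the box, and the race and yellow bush are where they were. Handing in.

```bash
python3 -c "
from plant import sign_off;print(sign_off())"
```

```text
the job is handed in; nothing more can be done
None
```

I stood the steel bush in the lane between the bar's nose and the flap and let go of it. Then I gripped the bar that was in the lane, the smallest of the three, and slid the bush through the flap with force-checked steps until it met the pad.

- **Pressing home:** sliding took about 3.6 N. Once the bar stalled on the pad I pressed up to 13.6 N in all, so about 10 N on the stop, and held it for roughly 1 s.
- **Bar drawn back:** by the arm's reading the grip is 227 mm before the flap, so the nose is about 92 mm short of it. I let go there and raised the arm clear; the run took 35 s, within the 72 s limit.
- **Last checks:** the final pictures show the bush upright at the pad and the bar lying in the lane. The race and the yellow bush are where they were.
- **Not measured:** no picture shows the flap clearly. I took it as shut because none is visible inside the box and nothing is under it. I did not re-measure the can or the spanner at the end, but the arm did not work near them at low height.
- **One small deviation:** at the end of the draw-back the gripper was carrying the bar's weight slightly (−2.7 N), so I lowered it 0.6 mm before releasing.

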